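# Brace the jar and unscrew its tight cap

## Robot

A 7-joint arm with a two-finger parallel gripper is mounted at the origin on the work surface. World frame = base frame: x ahead of the robot, y to its left, z up, the work surface at z = 0. Lengths are in m, angles in rad, forces in N, time in s.
With the tool pointing down it reaches from about 0.425 to 0.925 m from the base axis. Payload 6.8 kg.
Tool frame: the origin (TCP) lies on the front face of the gripper's body, between the roots of the fingers; the fingertips stand 73 mm ahead of it and the grasp point (between the pads) lies 54 mm ahead of it; z points along the fingers, y is the direction in which the jaws open and shut (so a half turn about z gives the same grasp; the last joint's range is limited). The gripper opens to 85 mm and grips with 20 to 120 N. Pads are 22 mm wide; open, the fingers measure 114 mm over their backs; the gripper's body (76 mm by 85 mm) begins 54 mm behind the grasp point. The pads swing forward as they close: fully open they stand 13 mm farther back than shut.
Start: joints at [1.228, 0.477, 0.022, 1.555, -0.011, 1.109, -0.083], TCP at [0.157, -0.656, 0.304] pointing down, gripper open.
Joint ranges: [-2.96, 2.96], [-0.34, 2.1], [-1.41, 1.46], [0.24, 2.44], [-1.37, 4.51], [0.17, 1.92], [-2.96, 2.96]. Speed limits (rad/s): [2.39, 2.39, 3.14, 3.14, 3.14, 3.14, 3.14].

## Interface

Orientations are given as a unit quaternion [w, x, y, z].
In Python, from station import get_obs, read_camera, hand_in, spot_in, cut_out, spot_point gives the robot as it stands. The module is installed in compiled form; this text tells all that it offers.
- The arm moves only by the tool move_arm, never from a script. Its arguments are lists of equal length, an entry for each row: "gripper": the opening, from 0 (shut) to 1 (fully open); "xyz": the shift along the tool's x, y, z in cm, a list of three; "twist": the turn about the tool's z in rad. A call has 1 to 5 rows; each row is the pose to reach, as a shift and turn from the pose commanded when the call began, along the tool's axes at that moment; what a row does not reach only later rows make up. A row lasts 1/12 s, in which the tool goes at most 41.7 mm and 7.16 degrees, less where a joint would pass 70% of its speed; a pose out of reach is approached as far as the arm can. A call with a gripper value outside its range is refused whole. The fingers move at their own pace and stop on an object; "squeeze" is the grip in N (left out, the last holds). Time passes only in rows, so rows that repeat a pose let the fingers close. It gives the time, the measured TCP pose, the force and the opening at its end, in the units of the state.
- get_obs(): the state, without advancing time (a new reading comes with each control period).
- read_camera(name): name is "scene" or "top" or "wrist"; returns a dict with "pixels" (384x512x3 uint8, red, green, blue), "fx", "fy", "cx", "cy" (pixels), "R" (3x3) and "t" (3): a world point X has camera coordinates R X + t. Camera axes: x right, y down, z forward; pixel columns grow to the right and rows downward; lengths in m; the calibration is good to about 2 mm. The wrist camera is an equidistant fisheye: a pixel r from the principal point sees the ray r / f radians off the axis. A picture is of the moment at which its call begins. There is no depth.
- hand_in(): hands the job in, once; it reports no verdict.
Trained networks look in the newest picture that a camera, given by its name, has taken for a name from the list of things; names that differ only in an ending like _2 or _b are one class to them, and where a whole thing is asked for, a point or a joint stands for the part that bears it (a point fixed in the world has none). Each returns a list of dicts, best first, with "p" (0 to 1); they miss things now and then, are a little off and sometimes report something else, mostly with a low value. They report only what shows in the picture. A call takes as long as a camera call. They do not tell look-alikes from the thing itself.
- spot_in(query, camera): "centre" ([x, y, z] in m, in world coordinates, good to about 4 mm: the middle of the surface that is visible of it).
- cut_out(query, camera): "pixels" (384x512 bool, what is visible of it).
- spot_point(query, camera): "centre" ([x, y, z] in m, in world coordinates, good to about 4 mm: a listed point, or the origin of a listed thing).
The state is a dict: "t": time; "q": joint angles; "joint_vel": joint speeds; "joint_torque": joint torques, N m; "eef_pos": TCP position; "tool_rot": TCP orientation; "contact_force": force on the tool from outside, world axes, zero at the start; "torque": the same for the moment, N m; "gripper_width": opening from 0.0 (shut) to 1.0 (fully open).
Only numpy, scipy, OpenCV 4.12 (cv2) and the standard library are available. Lean on these libraries where they do the work, as an engineer would, in place of code of your own. Each camera call takes 0.05 s, during which the arm holds its last target.

## Task

Slide the jaw of the one-handed kitchen board up against the square jar until the jar is clamped snugly against the fixed wooden stop. Only then unscrew the jar's tight steel cap (anticlockwise seen from above), stop turning once it comes free, and lift it straight up without lifting the jar out of the clamp. Finish while still holding the cap in the gripper, level and still, about three centimetres above where it sat and right over the mouth; leave the other things on the counter alone.

Things in the scene. Friction and masses are not known exactly. Their poses are not given: they have to be found in the camera images.
- board: Wooden board fixed on the counter, 170 x 340 x 15 mm (x, y, z). Origin: centre of its underside, z up. A wooden stop, 130 mm wide (x), 30 mm thick (y), its top 60 mm above the counter, stands at the +y end; its face looks to -y, at y = +125 mm. The jaw slides along the board's +y, on the line x = 0, towards the stop.
- jaw (a joint): Slide of the jaw, m: 0 fully open, growing as it moves to the board's +y (starts at 0 to 0.04). The jaw's face stands at board y = -20 mm + joint. With the 66 mm jar clamped square against the stop it reads 0.079. Moving it takes about 12 N, and it stays where it is left.
- jaw_handle (a point): Centre of the top of the jaw's upright black handle: a block 40 mm (board x) by 18 mm (board y), top 76 mm above the counter; pinch or push it, fingertips no lower than 35 mm above the counter. It stands 90 mm behind the jaw's face; between it and the 12 mm thick face plate (110 mm wide, top 59 mm above the counter) 69 mm are free.
- jar: Loose amber jar, 0.35 to 0.7 kg, square body 66 x 66 x 64 mm high, standing on the board (15 mm above the counter) between jaw and stop, up to 15 mm short of the stop. Origin: centre of its underside; x and y axes normal to its sides, within 0.12 rad of the board's. Its round neck has three lugs that hold the cap. Small foot: unclamped, it turns with the cap.
- jar_mouth (a point): Centre of the top of the jar's neck (radius 20 mm), on the jar's axis, 88 mm above its underside. A springy rubber sealing disc on it grips the cap's inside and presses it up with about 15 N (3 mm of travel), which makes the cap tight; once the cap comes free, this push bears on whatever holds the cap.
- cap: Loose round steel cap, 62 mm in diameter, 26 mm high, 60 g, knurled side. Origin: centre of its lower edge, z up; screwed on, 74 to 75 mm above the jar's underside, with 10 mm of free height between it and the jar's square shoulder. Turning it off takes 0.2 to 0.5 N m. Once free, it must rise 14 mm straight up to clear the lugs.
- mug: Bystander: blue mug, 80 mm wide and 90 mm high, on the counter; leave alone. Origin: centre of its underside.
- spice_jar: Bystander: small round closed jar, 42 mm wide and 65 mm high, beside the board; leave alone. Origin: centre of its underside.
- tin: Bystander: short aluminium tin, 54 mm wide and 45 mm high, beside the board; leave alone. Origin: centre of its underside.
- spoon: Bystander: spoon lying beside the board on its near side; leave alone. Origin: centre of its underside.
- cap_rib (a point): Outer end of a raised dark rib on the cap's top, 28 mm from its centre on the cap's +x axis. Quick thread: the angle of the cap's x axis anticlockwise from the jar's x axis starts at 20 to 42 degrees; the cap stays locked up to 78, is free to lift from 80 to 108, and meets a hard stop at 110 degrees.
There are look-alikes about, which are no part of the job. Of the things like the cap, leave any that is green; of the rest the larger one is meant.

How it is judged:
By the outcome, as a careful person would: the job done as asked, in the order asked, and still so for the second after the job is handed in, while the arm keeps its last pose, push and grip.
It also fails if it takes over 45 s, if anything falls off the work surface, if the arm or the gripper's body presses on something with over 40 N, if the wrist force passes 120 N, or if a joint passes its speed limit or range.

## Working session

There is one attempt and no reset: what is moved stays moved. The work goes in short steps, Python scripts to look and compute and a tool call to move; the robot and the scene stay as the last step left them, time stands still between calls to the robot, and variables do not carry over. Pictures are saved under pics/ and viewed, and the job is handed in when it is done.

Besides the shell and the picture viewer there is one more tool, called by a JSON object that holds its "op" and its "data". move_arm: Moves the arm, as the interface text tells. Its arguments: {"type":"object","properties":{"gripper":{"type":"array","items":{"type":"number"}},"xyz":{"type":"array","items":{"type":"array","items":{"type":"number"}}},"twist":{"type":"array","items":{"type":"number"}},"squeeze":{"type":"number"}},"required":["gripper","xyz","twist"]}

```bash
mkdir -p pics
cat > h.py <<'E'
import numpy as np, cv2
from station import *
def snap(c,name):
    d=read_camera(c); cv2.imwrite('pics/%s.png'%name, d['pixels'][:,:,::-1]); return d
def cast(d,u,v,z):
    r=np.array([(u-d['cx'])/d['fx'],(v-d['cy'])/d['fy'],1.]); R=np.array(d['R']);t=np.array(d['t'])
    o=-R.T@t; w=R.T@r; return o+w*(z-o[2])/w[2]
def proj(d,X):
    c=np.array(d['R'])@np.array(X)+np.array(d['t']); return d['fx']*c[0]/c[2]+d['cx'],d['fy']*c[1]/c[2]+d['cy']
E
python3 - <<'E'
from h import *
for c in ['scene','top']:
    snap(c,c+'0')
for q in ['board','jaw_handle','jar','jar_mouth','cap','cap_rib']:
  for c in ['top','scene']:
    print(q,c,[(np.round(r['centre'],4).tolist(),round(r['p'],2)) for r in spot_point(q,c)])
o=get_obs();print({k:np.round(v,3).tolist() for k,v in o.items()})
E
```

```text
board top [([0.5662, -0.0051, -0.0052], 0.93)]
board scene [([0.5692, -0.0097, -0.0033], 0.88), ([0.5714, 0.0735, 0.089], 0.35)]
jaw_handle top [([0.5641, -0.0878, 0.0769], 0.87)]
jaw_handle scene [([0.5594, -0.0902, 0.0772], 0.94)]
jar top [([0.5676, 0.0728, 0.0107], 0.47)]
jar scene [([0.5675, 0.0722, 0.0147], 0.87), ([0.6796, -0.1435, 0.0014], 0.46)]
jar_mouth top [([0.5679, 0.0742, 0.1031], 0.8), ([0.5634, -0.0849, 0.078], 0.39)]
jar_mouth scene [([0.5678, 0.073, 0.1036], 0.96)]
cap top [([0.6791, 0.2295, -0.0002], 0.85), ([0.5706, 0.2289, 0.0011], 0.51)]
cap scene [([0.5714, 0.0758, 0.0884], 0.91), ([0.572, 0.2325, 0.0062], 0.82), ([0.6756, 0.2336, 0.0002], 0.73)]
cap_rib top [([0.6581, 0.2139, 0.0306], 0.8), ([0.5888, 0.0856, 0.1152], 0.79), ([0.5525, 0.2365, 0.0192], 0.45)]
cap_rib scene [([0.5909, 0.0863, 0.1149], 0.65), ([0.655, 0.2131, 0.03], 0.63), ([0.5545, 0.2313, 0.0216], 0.62)]
{'t': 0.7, 'q': [1.228, 0.477, 0.022, 1.555, -0.012, 1.109, -0.083], 'joint_vel': [0.0, -0.0, 0.001, 0.002, -0.001, 0.0, -0.001], 'joint_torque': [-0.001, -59.618, 1.606, -28.15, 0.012, 0.002, 0.0], 'eef_pos': [0.157, -0.656, 0.304], 'tool_rot': [0.0, 0.993, 0.117, 0.0], 'contact_force': [-0.227, 0.748, 0.485], 'torque': [0.009, 0.019, 0.017], 'gripper_width': 1.005}
```

View pics/scene0.png

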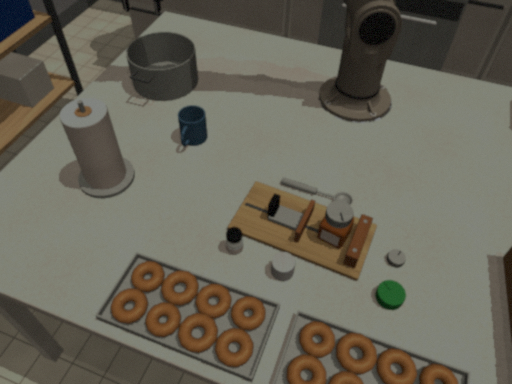

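View pics/top0.png

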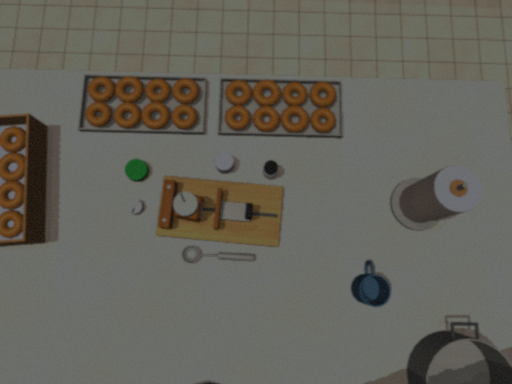

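Candidates for the cap are the cap on the jar (top 186,204; scene 340,214), the green cap (top 137,170; scene 391,294) and a small steel cap (top 138,207; scene 397,257). I choose the one on the jar, as it is the larger of those not green. Next I check it in a close crop.

Run:
```python
from h import *
d=read_camera('top'); s=read_camera('scene')
a=cv2.resize(d['pixels'][165:260,120:300],None,fx=4,fy=4,interpolation=cv2.INTER_CUBIC)
b=cv2.resize(s['pixels'][170:290,220:420],None,fx=4,fy=4,interpolation=cv2.INTER_CUBIC)
for n,i in(('ca',a),('cb',b)):
    cv2.imwrite('pics/%s.png'%n,np.clip(i[:,:,::-1].astype(float)*1.6,0,255).astype(np.uint8))
for n in['board']:
    for c in['top','scene']:
        m=cut_out(n,c)[0]; print(c,m['p'],m['pixels'].sum())
        dd=d if c=='top' else s
        k,_=cv2.findContours(m['pixels'].astype(np.uint8),0,1); k=max(k,key=cv2.contourArea)[:,0]
        P=np.array([cast(dd,u,v,0.015)[:2] for u,v in k]).astype(np.float32)
        print(cv2.minAreaRect(P))
```

```text
top 0.91 6782
((0.5650430917739868, -0.007267609238624573), (0.3422982096672058, 0.17493772506713867), 85.99088287353516)
scene 0.86 6947
((0.5645303726196289, -0.004374608397483826), (0.34263280034065247, 0.19519267976284027), 87.17696380615234)
```

View pics/ca.png

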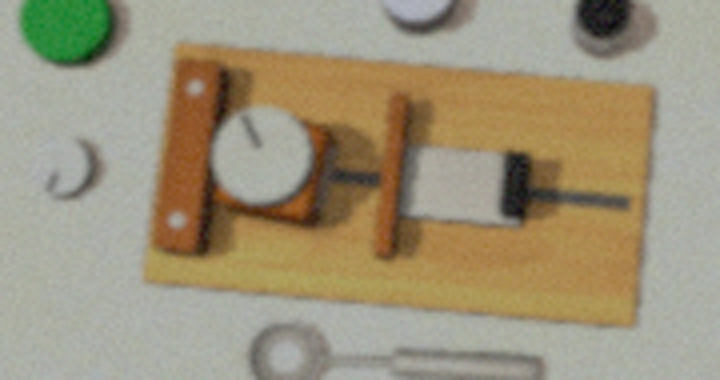

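View pics/cb.png

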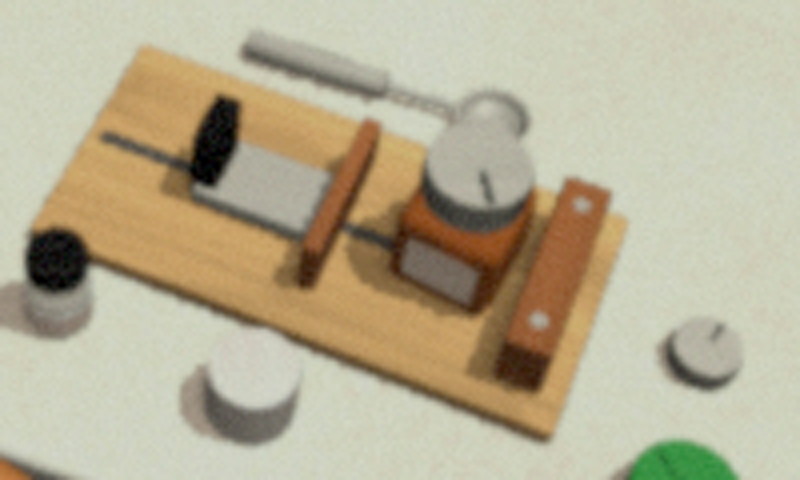

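The crop shows the steel cap with its dark rib on the amber jar, so the choice holds. The green cap and the small steel cap lie apart on the counter.

```bash
cat >> h.py <<'E'
from scipy.spatial.transform import Rotation as Ro
def rot(o): 
    w,x,y,z=o['tool_rot']; return Ro.from_quat([x,y,z,w]).as_matrix()
def to(X,yaw_deg):
    o=get_obs(); R=rot(o); d=R.T@(np.array(X)-o['eef_pos'])*100
    y=np.degrees(np.arctan2(R[1,0],R[0,0])); dy=(yaw_deg-y+180)%360-180
    print('yaw',round(y,2),'shift cm',np.round(d,2),'twist',round(-np.radians(dy),3),'tilt',np.round(R[:,2],4)); 
def st():
    o=get_obs(); print('t',round(o['t'],2),'q',np.round(o['q'],2),'p',np.round(o['eef_pos'],4),'F',np.round(o['contact_force'],1),'M',np.round(o['torque'],2),'g',round(o['gripper_width'],3))
E
python3 - <<'E'
from h import *
d=read_camera('top')
def c(x,y,z): return np.round(cast(d,x/4+120,y/4+165,z),4)
print('handle',c(515,185,.076),'cap',c(262,155,.116),'rib',c(245,115,.116))
print('plate ends',c(398,95,.059),c(385,255,.059),'stop',c(222,65,.06),c(203,250,.06))
to([0.561,-0.087,0.20],-4)
E
```

```text
handle [ 0.5564 -0.0873  0.076 ] cap [0.5662 0.0722 0.116 ] rib [0.5915 0.0845 0.116 ]
plate ends [ 0.6177 -0.0068  0.059 ] [ 0.5101 -0.0026  0.059 ] stop [0.6351 0.1124 0.06  ] [0.5104 0.1173 0.06  ]
yaw 13.45 shift cm [ 52.54 -45.99  10.39] twist 0.305 tilt [ 0.e+00 -1.e-04 -1.e+00]
```

{"op": "move_arm", "data": {"gripper": [1, 1, 1, 1, 1], "xyz": [[3, -2.6, 0], [6, -5.2, 0], [9, -7.9, 0], [12, -10.5, 0], [15, -13.1, 0]], "twist": [0.1, 0.2, 0.3, 0.305, 0.305]}}

```text
t: 1.37
eef_pos: [0.2733, -0.4925, 0.3041]
tool_rot: [0.0, 0.999, -0.036, 0.0]
contact_force: [0.5, -0.9, 0.3]
gripper_width: 1.002
```

```bash
python3 -c "
from h import *
st();to([0.561,-0.087,0.20],-4)"
```

```text
t 1.37 q [ 0.94  0.29  0.02  1.83 -0.01  1.02 -0.68] p [ 0.2733 -0.4925  0.3041] F [ 0.5 -0.9  0.3] M [-0.03 -0.01  0.04] g 1.002
yaw -4.07 shift cm [ 25.82 -42.5   10.4 ] twist -0.001 tilt [ 2.e-04 -4.e-04 -1.e+00]
```

{"op": "move_arm", "data": {"gripper": [1, 1, 1, 1, 1], "xyz": [[2.1, -3.5, 0], [4.2, -7, 0], [6.3, -10.5, 0], [8.5, -14, 0], [10.6, -17.5, 0]], "twist": [0, 0, 0, 0, 0]}}

```text
t: 1.78
eef_pos: [0.3914, -0.3253, 0.3043]
tool_rot: [0.0, 0.999, -0.035, 0.0]
contact_force: [0.4, 0.6, 0.4]
gripper_width: 1.001
```

{"op": "move_arm", "data": {"gripper": [1, 1, 1, 1, 1], "xyz": [[2.1, -3.5, 0], [4.2, -7, 0], [6.3, -10.5, 0], [8.5, -14, 0], [10.6, -17.5, 0]], "twist": [0, 0, 0, 0, 0]}}

```text
t: 2.2
eef_pos: [0.5095, -0.1582, 0.3043]
tool_rot: [0.0, 0.999, -0.035, 0.0]
contact_force: [0.9, 0.0, 0.1]
gripper_width: 0.998
```

```bash
python3 -c "
from h import *
st();to([0.561,-0.087,0.20],-4)"
```

```text
t 2.2 q [ 0.37  0.26 -0.22  1.88  0.07  1.01 -1.52] p [ 0.5095 -0.1582  0.3043] F [0.9 0.  0.1] M [-0.06 -0.   -0.  ] g 0.998
yaw -4.03 shift cm [ 4.63 -7.46 10.43] twist -0.001 tilt [ 9.e-04 -3.e-04 -1.e+00]
```

{"op": "move_arm", "data": {"gripper": [1, 1, 1, 1, 1], "xyz": [[2.0, -3.2, 1.5], [3.8, -6, 3], [4.6, -7.4, 6.5], [4.6, -7.4, 10.4], [4.6, -7.4, 10.4]], "twist": [0, 0, 0, 0, 0]}}

```text
t: 2.62
eef_pos: [0.5561, -0.0876, 0.1934]
tool_rot: [-0.001, 0.999, -0.034, -0.006]
contact_force: [-2.3, 0.1, -0.7]
gripper_width: 0.997
```

```bash
python3 -c "
from h import *
st()
d=snap('top','t1');snap('wrist','w1');snap('scene','s1')
a=cv2.imread('pics/s1.png')[150:300,200:420]; cv2.imwrite('pics/s1c.png',cv2.resize(a,None,fx=3,fy=3))
for q in ['jaw_handle']:
  for c in ['scene','wrist','top']:
    print(q,c,[(np.round(r['centre'],4).tolist(),round(r['p'],2)) for r in spot_point(q,c)])
"
```

```text
t 2.62 q [ 0.24  0.44 -0.24  1.91  0.14  0.82 -1.72] p [ 0.5561 -0.0876  0.1934] F [-2.3  0.1 -0.7] M [-0.02  0.14  0.03] g 0.997
jaw_handle scene [([0.5627, -0.0901, 0.0756], 0.63)]
jaw_handle wrist [([0.5633, -0.0868, 0.0804], 0.76)]
jaw_handle top []
```

View pics/w1.png

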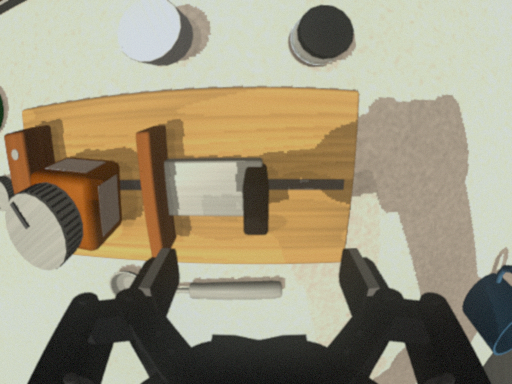

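View pics/s1c.png

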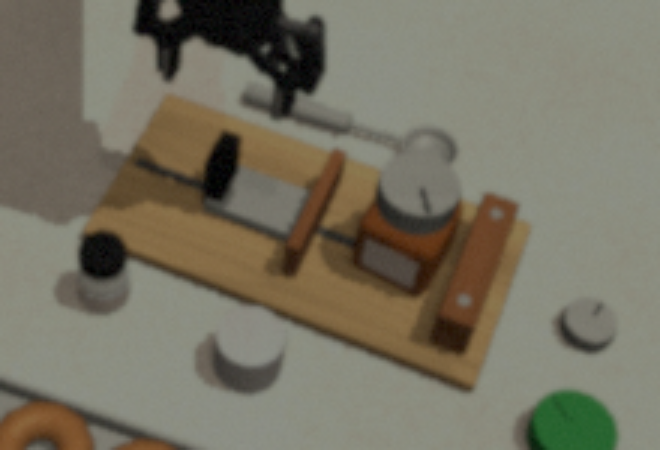

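The wrist view shows the jaw handle at (256,200), with free room between it and the face plate at (153,190). The finger paths are clear, so I descend.

```bash
python3 -c "
from h import *
st();to([0.562,-0.088,0.116],-4)"
```

```text
t 2.92 q [ 0.24  0.43 -0.24  1.9   0.14  0.82 -1.72] p [ 0.5607 -0.0904  0.2025] F [-0.7 -0.1  0.5] M [-0.05  0.07  0.02] g 1.004
yaw -4.12 shift cm [ 0.08 -0.25  8.65] twist -0.002 tilt [ 4.2e-03 -9.0e-04 -1.0e+00]
```

{"op": "move_arm", "data": {"gripper": [1, 1, 1, 1, 1], "xyz": [[0.1, -0.2, 2.5], [0.1, -0.2, 5], [0.1, -0.2, 7.5], [0.1, -0.2, 8.6], [0.1, -0.2, 8.6]], "twist": [0, 0, 0, 0, 0]}}

```text
t: 3.33
eef_pos: [0.5598, -0.0878, 0.1129]
tool_rot: [0.0, 0.999, -0.035, -0.001]
contact_force: [0.4, -0.1, 0.1]
gripper_width: 1.001
```

{"op": "move_arm", "data": {"gripper": [0.1, 0.1, 0.1, 0.1, 0.1], "xyz": [[0, 0, 0], [0, 0, 0], [0, 0, 0], [0, 0, 0], [0, 0, 0]], "twist": [0, 0, 0, 0, 0], "squeeze": 40}}

```text
t: 3.75
eef_pos: [0.5612, -0.0875, 0.1149]
tool_rot: [0.0, 0.999, -0.035, 0.001]
contact_force: [-0.4, 0.1, -0.3]
gripper_width: 0.3
```

```bash
python3 -c "
from h import *
st()
snap('wrist','w2')
st();to([0.562,-0.088,0.116],-4)"
```

```text
t 3.75 q [ 0.21  0.56 -0.21  1.94  0.19  0.66 -1.76] p [ 0.5612 -0.0875  0.1149] F [-0.4  0.1 -0.3] M [-0.07 -0.01 -0.02] g 0.3
t 3.8 q [ 0.21  0.56 -0.21  1.94  0.19  0.66 -1.76] p [ 0.5611 -0.0873  0.1146] F [ 0.1  4.4 12.4] M [ 0.35 -0.05  0.06] g 0.206
yaw -4.02 shift cm [ 0.1   0.06 -0.14] twist -0.0 tilt [ 0.0012 -0.     -1.    ]
```

View pics/w2.png

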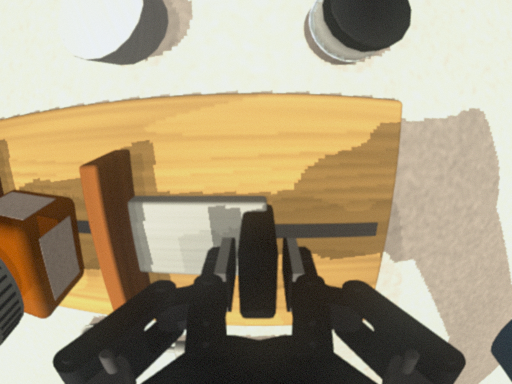

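The fingers straddle the handle at (257,260). I now slide it along board +y, which is tool -y.

{"op": "move_arm", "data": {"gripper": [0.1, 0.1, 0.1, 0.1, 0.1], "xyz": [[0, 0, 0], [0, -0.7, 0], [0, -1.4, 0], [0, -2.1, 0], [0, -2.8, 0]], "twist": [0, 0, 0, 0, 0]}}

```text
t: 4.22
eef_pos: [0.5627, -0.0642, 0.1148]
tool_rot: [0.003, 0.999, -0.037, 0.0]
contact_force: [-2.4, -12.6, 7.1]
gripper_width: 0.203
```

{"op": "move_arm", "data": {"gripper": [0.1, 0.1, 0.1, 0.1], "xyz": [[0, -0.5, 0], [0, -1.0, 0], [0, -1.5, 0], [0, -1.5, 0]], "twist": [0, 0, 0, 0]}}

```text
t: 4.55
eef_pos: [0.5639, -0.0481, 0.1148]
tool_rot: [0.002, 0.999, -0.036, 0.0]
contact_force: [-2.6, -9.3, 7.3]
gripper_width: 0.206
```

```bash
python3 -c "
from h import *
st()
snap('wrist','w3');
st();to([0.562,-0.036,0.116],-4)"
```

```text
t 4.55 q [ 0.14  0.56 -0.21  1.95  0.19  0.66 -1.84] p [ 0.5639 -0.0481  0.1148] F [-2.6 -9.3  7.3] M [-1.33  0.37  0.2 ] g 0.206
t 4.6 q [ 0.14  0.56 -0.21  1.95  0.19  0.66 -1.84] p [ 0.5639 -0.0481  0.1148] F [-2.5 -9.2  6.9] M [-1.28  0.33  0.27] g 0.209
yaw -4.16 shift cm [-0.27 -1.19 -0.12] twist -0.003 tilt [ 4.0e-04 -4.3e-03 -1.0e+00]
```

View pics/w3.png

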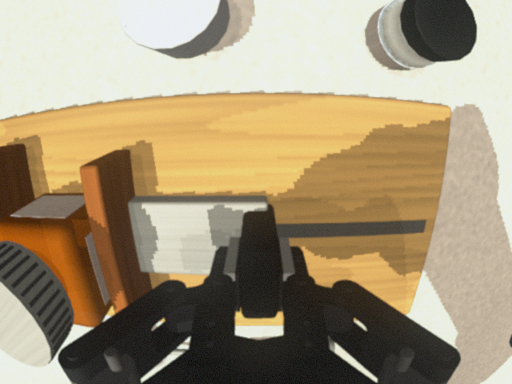

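{"op": "move_arm", "data": {"gripper": [0.1, 0.1, 0.1], "xyz": [[0, -0.4, 0], [0, -0.8, 0], [0, -0.8, 0]], "twist": [0, 0, 0]}}

```text
t: 4.85
eef_pos: [0.5644, -0.0411, 0.1148]
tool_rot: [0.003, 0.999, -0.037, 0.0]
contact_force: [-3.3, -12.1, 7.9]
gripper_width: 0.202
```

{"op": "move_arm", "data": {"gripper": [0.1, 0.1, 0.1], "xyz": [[0, -0.2, 0], [0, -0.3, 0], [0, -0.3, 0]], "twist": [0, 0, 0]}}

```text
t: 5.1
eef_pos: [0.5645, -0.0387, 0.1148]
tool_rot: [0.003, 0.999, -0.037, 0.0]
contact_force: [-2.2, -13.2, 8.4]
gripper_width: 0.207
```

```bash
python3 -c "
from h import *
st()
snap('wrist','w4');"
```

```text
t 5.1 q [ 0.12  0.56 -0.21  1.95  0.19  0.66 -1.86] p [ 0.5645 -0.0387  0.1148] F [ -2.2 -13.2   8.4] M [-2.01  0.46  0.34] g 0.207
```

View pics/w4.png

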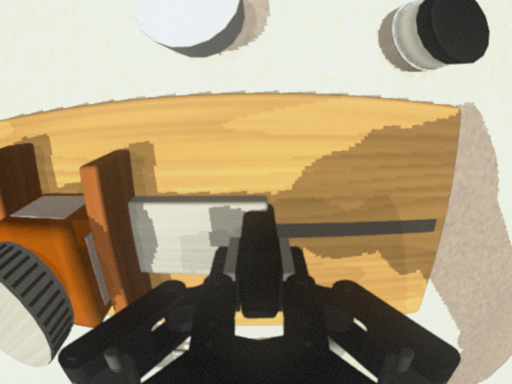

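{"op": "move_arm", "data": {"gripper": [0.1, 0.1, 0.1], "xyz": [[0, -0.2, 0], [0, -0.4, 0], [0, -0.4, 0]], "twist": [0, 0, 0]}}

```text
t: 5.4
eef_pos: [0.5646, -0.0368, 0.1148]
tool_rot: [0.004, 0.999, -0.038, -0.0]
contact_force: [-3.1, -18.2, 9.7]
gripper_width: 0.205
```

{"op": "move_arm", "data": {"gripper": [0.1, 0.1, 0.1], "xyz": [[0, -0.2, 0], [0, -0.3, 0], [0, -0.3, 0]], "twist": [0, 0, 0]}}

```text
t: 5.65
eef_pos: [0.5647, -0.0366, 0.1148]
tool_rot: [0.005, 0.999, -0.039, -0.0]
contact_force: [-2.7, -24.2, 10.2]
gripper_width: 0.205
```

{"op": "move_arm", "data": {"gripper": [0.1, 0.1, 0.1], "xyz": [[0, -0.2, 0], [0, -0.3, 0], [0, -0.3, 0]], "twist": [0, 0, 0]}}

```text
t: 5.9
eef_pos: [0.5647, -0.0364, 0.1148]
tool_rot: [0.007, 0.999, -0.04, -0.001]
contact_force: [-3.0, -31.4, 10.7]
gripper_width: 0.206
```

```bash
python3 -c "
from h import *
st()
snap('wrist','w5');d=snap('top','t5');s=snap('scene','s5')
a=cv2.resize(d['pixels'][165:260,120:300],None,fx=4,fy=4,interpolation=cv2.INTER_CUBIC)
b=cv2.resize(s['pixels'][170:290,220:420],None,fx=4,fy=4,interpolation=cv2.INTER_CUBIC)
cv2.imwrite('pics/t5c.png',a[:,:,::-1]);cv2.imwrite('pics/s5c.png',np.clip(b[:,:,::-1]*1.5,0,255).astype(np.uint8))
for q in ['jar','jar_mouth','cap','cap_rib']:
  for c in ['scene','wrist']:
    print(q,c,[(np.round(r['centre'],4).tolist(),round(r['p'],2)) for r in spot_point(q,c)])
"
```

```text
t 5.9 q [ 0.1   0.56 -0.2   1.95  0.2   0.66 -1.87] p [ 0.5647 -0.0364  0.1148] F [ -3.  -31.4  10.7] M [-5.2   0.51  0.36] g 0.206
jar scene [([0.5658, 0.085, 0.0161], 0.77)]
jar wrist [([0.5702, 0.0807, 0.0147], 0.86)]
jar_mouth scene [([0.5694, 0.0835, 0.1013], 0.62), ([0.3595, -0.4044, 0.002], 0.62)]
jar_mouth wrist []
cap scene [([0.6728, 0.2328, -0.0005], 0.69), ([0.5723, 0.0865, 0.0897], 0.58), ([0.5731, 0.2292, 0.0037], 0.56)]
cap wrist [([0.5687, 0.0878, 0.0879], 0.58)]
cap_rib scene [([0.6522, 0.2118, 0.0317], 0.77), ([0.5571, 0.2343, 0.0207], 0.59), ([0.5895, 0.1031, 0.1132], 0.55)]
cap_rib wrist []
```

View pics/s5c.png

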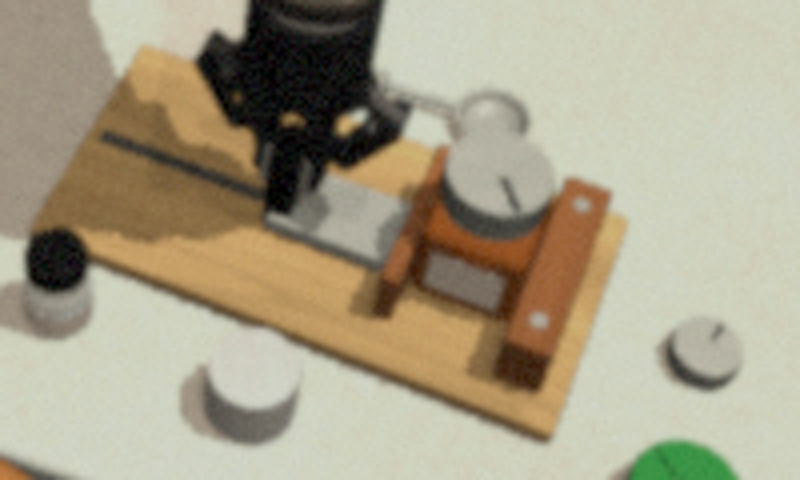

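View pics/t5c.png

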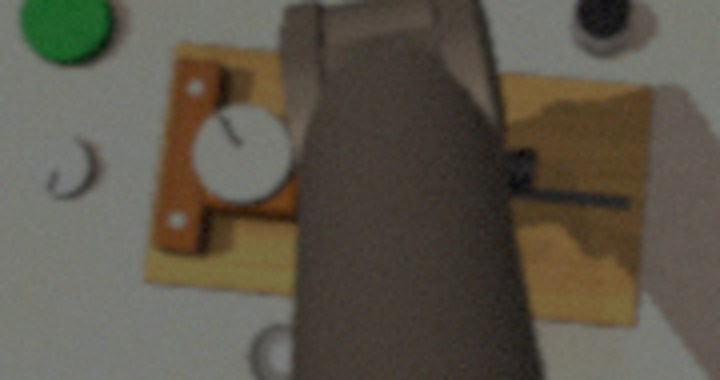

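The scene crop shows the jar square between the face plate (410,235) and the stop (560,270). The jaw reads about 0.079 by geometry, and it stalled under 31 N. I ease the push and let go.

{"op": "move_arm", "data": {"gripper": [0.1, 0.1], "xyz": [[0, 0.5, 0], [0, 0.5, 0]], "twist": [0, 0]}}

```text
t: 6.62
eef_pos: [0.5647, -0.0368, 0.1148]
tool_rot: [0.004, 0.999, -0.038, -0.0]
contact_force: [-3.1, -19.6, 8.7]
gripper_width: 0.204
```

{"op": "move_arm", "data": {"gripper": [0.4, 0.4, 0.5, 0.6], "xyz": [[0, 0, 0], [0, 0.2, 0], [0, 0.2, 0], [0, 0.2, 0]], "twist": [0, 0, 0, 0]}}

```text
t: 6.95
eef_pos: [0.5647, -0.0299, 0.1139]
tool_rot: [-0.0, 0.999, -0.035, 0.0]
contact_force: [-0.6, 0.6, 0.3]
gripper_width: 0.596
```

```bash
python3 -c "
from h import *
st()
snap('wrist','w6');to([0.56,-.04,.2],-4)"
```

```text
t 6.95 q [ 0.11  0.56 -0.22  1.95  0.19  0.65 -1.86] p [ 0.5647 -0.0299  0.1139] F [-0.6  0.6  0.3] M [ 0.   -0.02  0.  ] g 0.596
yaw -3.96 shift cm [-0.4   1.05 -8.62] twist 0.001 tilt [-0.e+00  6.e-04 -1.e+00]
```

View pics/w6.png

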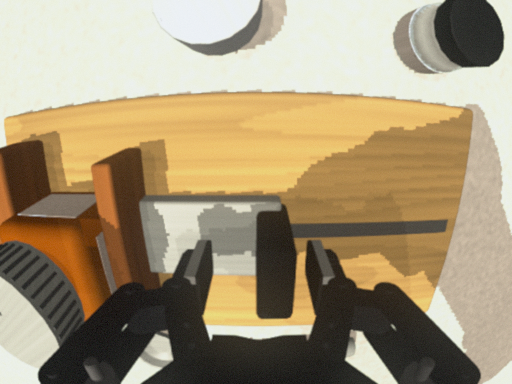

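{"op": "move_arm", "data": {"gripper": [0.6, 0.6, 0.6, 1, 1], "xyz": [[0, 0.2, -3], [0, 0.2, -7], [0, 0.2, -11], [0, -3, -13], [0, -6, -14]], "twist": [0, 0, 0, 0, 0]}}

```text
t: 7.42
eef_pos: [0.5705, 0.029, 0.2579]
tool_rot: [-0.0, 0.999, -0.037, 0.003]
contact_force: [-0.2, 0.5, -0.9]
gripper_width: 0.865
```

{"op": "move_arm", "data": {"gripper": [1, 1, 1, 1], "xyz": [[-1, -3, 0], [-2, -6, 0], [-3, -6, 0], [-3, -6, 0]], "twist": [0, 0, 0, 0]}}

```text
t: 7.75
eef_pos: [0.5412, 0.0943, 0.2538]
tool_rot: [-0.0, 0.999, -0.032, -0.001]
contact_force: [-0.3, -0.8, -0.9]
gripper_width: 1.005
```

```bash
python3 -c "
from h import *
st()
d=snap('wrist','w7');print(d['fx'],d['cx'],d['cy'],np.array(d['R']),-np.array(d['R']).T@d['t']);
s=snap('scene','s7');t=snap('top','t7')
for q in ['cap','cap_rib']:
  for c in ['scene','wrist','top']:
    print(q,c,[(np.round(r['centre'],4).tolist(),round(r['p'],2)) for r in spot_point(q,c)])
"
```

```text
t 7.75 q [-0.04  0.35 -0.3   1.89  0.13  0.92 -2.04] p [0.5412 0.0943 0.2538] F [-0.3 -0.8 -0.9] M [-0.    0.02 -0.02] g 1.005
297.3186396354542 258.725550977682 192.17249777471173 [[-0.06293795 -0.9980169  -0.00104342]
 [-0.94386288  0.05918306  0.32499267]
 [-0.32428643  0.02143922 -0.94571596]] [0.62515406 0.08832466 0.32429722]
cap scene [([0.6735, 0.234, 0.0001], 0.89), ([0.5672, 0.2299, 0.0056], 0.79), ([0.5713, 0.0873, 0.0881], 0.61)]
cap wrist [([0.5685, 0.0858, 0.0854], 0.79), ([0.5695, 0.2333, -0.0022], 0.71), ([0.6739, 0.2311, 0.0013], 0.59)]
cap top [([0.5693, 0.0853, 0.0924], 0.7)]
cap_rib scene [([0.5913, 0.1013, 0.1138], 0.9), ([0.5522, 0.2338, 0.0202], 0.71), ([0.6571, 0.2123, 0.0269], 0.71)]
cap_rib wrist [([0.6602, 0.216, 0.0251], 0.88), ([0.5514, 0.2355, 0.0148], 0.74), ([0.5903, 0.1027, 0.1187], 0.69)]
cap_rib top [([0.5902, 0.0948, 0.1174], 0.46)]
```

View pics/w7.png

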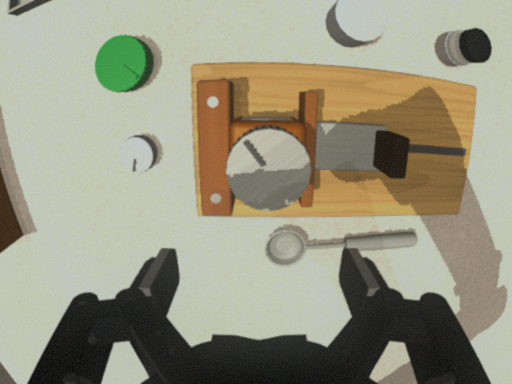

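```bash
python3 -c "
import cv2
a=cv2.imread('pics/w7.png')[110:220,190:330]
cv2.imwrite('pics/w7c.png',cv2.resize(a,None,fx=5,fy=5,interpolation=cv2.INTER_CUBIC))"
```

```text
(no output)
```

View pics/w7c.png

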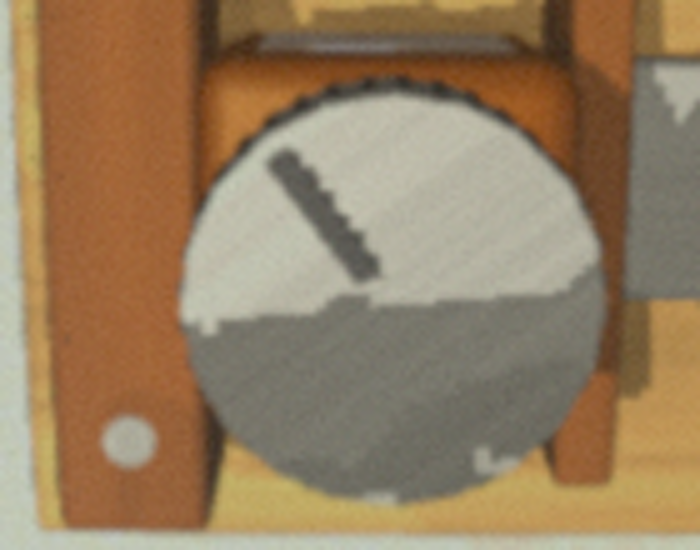

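```bash
cat >> h.py <<'E'
def fcast(d,u,v,z):
    a=(u-d['cx'])/d['fx'];b=(v-d['cy'])/d['fy'];r=np.hypot(a,b)
    k=np.sin(r)/r if r>1e-9 else 1
    w=np.array(d['R']).T@np.array([a*k,b*k,np.cos(r)]); o=-np.array(d['R']).T@np.array(d['t'])
    return o+w*(z-o[2])/w[2]
E
python3 - <<'E'
from h import *
from scipy.optimize import least_squares
d=read_camera('wrist');st()
P=[(180,310),(603,290),(395,503),(395,95),(240,160),(560,185),(220,430),(560,430)]
for z in (.115,.116):
    Q=np.array([fcast(d,190+(x+.5)/5-.5,110+(y+.5)/5-.5,z)[:2] for x,y in P])
    f=least_squares(lambda p:np.hypot(*(Q-p[:2]).T)-p[2],[.57,.086,.031]); print(f.x, np.round(f.fun*1000,1))
    c=f.x[:2]; r=fcast(d,190+283/5,110+155/5,z)[:2]; e=r-c; print('rib',np.hypot(*e),np.degrees(np.arctan2(e[1],e[0])))
C=lambda x,y,z:np.round(fcast(d,190+x/5,110+y/5,z),4)
print('stop edge',C(197,50,.06),C(208,520,.06),'handle pts')
for p in [(376,131),(402,132),(406,176)]: print(p,np.round(fcast(d,*p,.076),4))
E
```

```text
t 8.25 q [-0.03  0.35 -0.3   1.89  0.13  0.92 -2.04] p [0.5434 0.0907 0.2538] F [ 0.1 -0.3  0. ] M [ 0.02  0.01 -0.01] g 1.0
[0.57127436 0.08132648 0.03107042] [-0.2  0.1 -0.7  0.3 -0.1 -0.6  0.5  0.6]
rib 0.027208564083691867 30.10013236990011
[0.57154216 0.08133908 0.03092204] [-0.2  0.1 -0.7  0.3 -0.1 -0.6  0.5  0.6]
rib 0.027078627318821488 30.100132400986055
stop edge [0.6064 0.1116 0.06  ] [0.5167 0.1182 0.06  ] handle pts
(376, 131) [ 0.5921 -0.0169  0.076 ]
(402, 132) [ 0.5909 -0.0432  0.076 ]
(406, 176) [ 0.5489 -0.0499  0.076 ]
```

Run:
```python
from h import *
from scipy.optimize import least_squares
d=snap('wrist','w8');st()
print(-np.array(d['R']).T@d['t'])
a=cv2.imread('pics/w8.png')[110:220,190:330]
cv2.imwrite('pics/w8c.png',cv2.resize(a,None,fx=5,fy=5,interpolation=cv2.INTER_CUBIC))
R=np.array([[-0.06293795,-0.9980169,-0.00104342],[-0.94386288,0.05918306,0.32499267],[-0.32428643,0.02143922,-0.94571596]])
d7=dict(fx=d['fx'],fy=d['fy'],cx=d['cx'],cy=d['cy'],R=R,t=-R@np.array([0.62515406,0.08832466,0.32429722]))
P=[(180,310),(603,290),(395,503),(395,95),(240,160),(560,185),(220,430),(560,430)]
Q=np.array([fcast(d7,190+(x+.5)/5-.5,110+(y+.5)/5-.5,.1155)[:2] for x,y in P])
f=least_squares(lambda p:np.hypot(*(Q-p[:2]).T)-p[2],[.57,.086,.031]); print(f.x)
c=f.x[:2]; r=fcast(d7,190+283/5,110+155/5,.1155)[:2]; e=r-c; print('rib',np.degrees(np.arctan2(e[1],e[0])))
C=lambda x,y,z:np.round(fcast(d7,190+x/5,110+y/5,z),4)
print('stop edge',C(197,50,.06),C(208,520,.06))
```

```text
t 8.3 q [-0.04  0.35 -0.3   1.89  0.13  0.92 -2.04] p [0.5434 0.0909 0.2538] F [-0.4  0.9 -0.6] M [-0.    0.   -0.02] g 1.0
[0.62727153 0.08417786 0.32441836]
[0.56894731 0.0854356  0.03099725]
rib 30.507051205195143
stop edge [0.6037 0.116  0.06  ] [0.5139 0.122  0.06  ]
```

View pics/w8c.png

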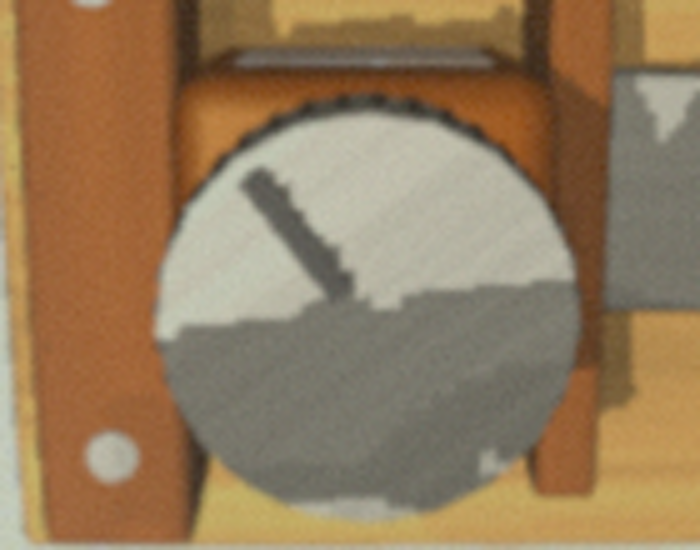

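Run:
```python
from h import *
from scipy.optimize import least_squares
d=read_camera('wrist')
P=[(155,330),(581,310),(370,112),(370,520),(215,180),(540,210),(200,450),(530,450)]
Q=np.array([fcast(d,190+(x+.5)/5-.5,110+(y+.5)/5-.5,.1155)[:2] for x,y in P])
f=least_squares(lambda p:np.hypot(*(Q-p[:2]).T)-p[2],[.57,.086,.031]); print(f.x,np.round(f.fun*1000,1))
c=f.x[:2]; r=fcast(d,190+257/5,110+175/5,.1155)[:2]; e=r-c; print('rib',np.degrees(np.arctan2(e[1],e[0])))
C=lambda x,y,z:np.round(fcast(d,190+x/5,110+y/5,z),4)
print('stop edge',C(180,50,.06),C(192,535,.06))
to([.5695,.0853,.20],-4)
```

```text
[0.56892959 0.08545369 0.0310602 ] [-0.   0.5  0.4 -0.5 -0.3 -0.7  0.4  0.2]
rib 30.74894395426974
stop edge [0.6065 0.115  0.06  ] [0.5136 0.122  0.06  ]
yaw -4.05 shift cm [2.65 0.39 5.39] twist -0.001 tilt [ 0.  0. -1.]
```

The wrist view shows the cap circle at crop centre (368,315), and both pictures put it at (0.569, 0.0854). The rib lies at about 31° in the world, so about 35° from the jar's x axis. I go down over it.

{"op": "move_arm", "data": {"gripper": [1, 1, 1, 1, 1], "xyz": [[2.6, 0.4, 1], [2.6, 0.4, 3], [2.6, 0.4, 4.5], [2.6, 0.4, 4.5], [2.6, 0.4, 4.5]], "twist": [0, 0, 0, 0, 0]}}

```text
t: 8.77
eef_pos: [0.5684, 0.0854, 0.2084]
tool_rot: [0.0, 0.999, -0.035, -0.001]
contact_force: [0.2, 0.0, -0.5]
gripper_width: 0.999
```

Run:
```python
from h import *
d=snap('wrist','w9');snap('scene','s9');st();to([.569,.0854,.158],-4)
```

```text
t 8.87 q [-0.04  0.44 -0.28  1.87  0.16  0.85 -2.04] p [0.5693 0.0857 0.2098] F [1.4 0.1 0.6] M [-0.03  0.03 -0.04] g 1.001
yaw -4.01 shift cm [-0.03  0.03  5.18] twist -0.0 tilt [ 1.2e-03  3.0e-04 -1.0e+00]
```

View pics/w9.png

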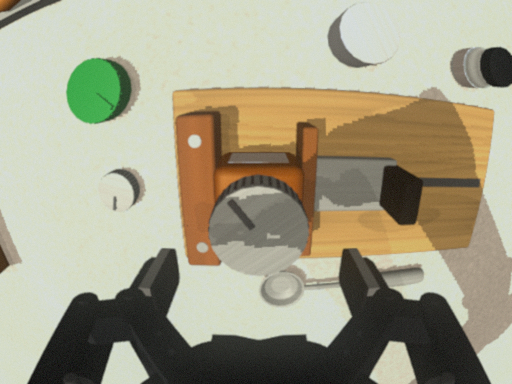

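The cap at (259,225) sits midway between the fingers at (170,260) and (350,260). I descend.

{"op": "move_arm", "data": {"gripper": [1, 1, 1, 1, 1], "xyz": [[0, 0, 1.5], [0, 0, 3], [0, 0, 4.5], [0, 0, 5.1], [0, 0, 5.1]], "twist": [0, 0, 0, 0, 0]}}

```text
t: 9.28
eef_pos: [0.5685, 0.0854, 0.1575]
tool_rot: [0.0, 0.999, -0.035, -0.001]
contact_force: [-0.7, -1.3, -0.1]
gripper_width: 0.996
```

Run:
```python
from h import *
d=snap('wrist','w10');s=snap('scene','s10');st();to([.569,.0854,.158],-4)
b=cv2.resize(s['pixels'][170:290,220:420],None,fx=4,fy=4,interpolation=cv2.INTER_CUBIC)
cv2.imwrite('pics/s10c.png',np.clip(b[:,:,::-1]*1.5,0,255).astype(np.uint8))
```

```text
t 9.38 q [-0.05  0.51 -0.27  1.9   0.19  0.76 -2.06] p [0.5694 0.0856 0.1589] F [0.3 0.4 0.8] M [-0.01  0.01 -0.01] g 1.0
yaw -4.02 shift cm [-0.04  0.03  0.09] twist -0.0 tilt [ 1.2e-03  3.0e-04 -1.0e+00]
```

View pics/w10.png

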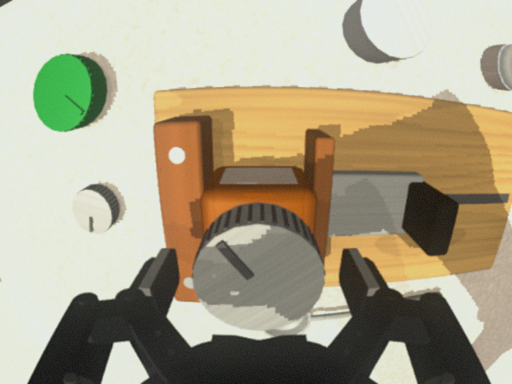

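View pics/s10c.png

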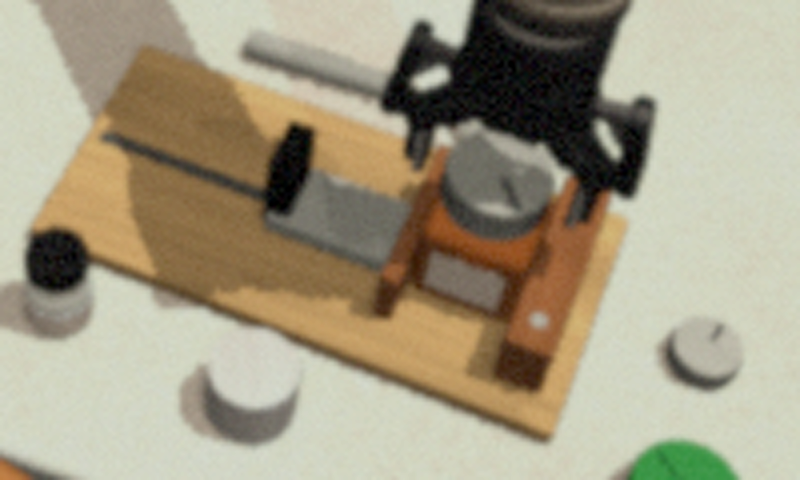

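Both fingers stand clear on either side of the cap (wrist 258,270). I close gently.

{"op": "move_arm", "data": {"gripper": [0.8, 0.75, 0.72, 0.6, 0.6], "xyz": [[0, 0, 0], [0, 0, 0], [0, 0, 0], [0, 0, 0], [0, 0, 0]], "twist": [0, 0, 0, 0, 0], "squeeze": 30}}

```text
t: 9.8
eef_pos: [0.5696, 0.0856, 0.1593]
tool_rot: [-0.0, 0.999, -0.035, 0.001]
contact_force: [-0.9, -0.2, 5.3]
gripper_width: 0.725
```

Run:
```python
from h import *
st();d=snap('wrist','w11');st()
```

```text
t 9.8 q [-0.05  0.51 -0.27  1.9   0.19  0.76 -2.06] p [0.5696 0.0856 0.1593] F [-0.9 -0.2  5.3] M [-0.06  0.18 -0.05] g 0.725
t 9.85 q [-0.05  0.51 -0.27  1.9   0.19  0.76 -2.06] p [0.5696 0.0856 0.1593] F [-0.6 -0.6  6. ] M [-0.07  0.25 -0.  ] g 0.723
```

View pics/w11.png

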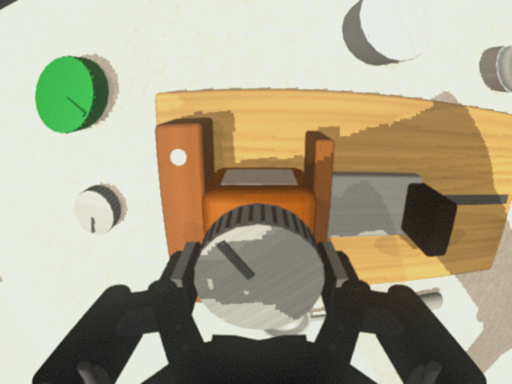

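{"op": "move_arm", "data": {"gripper": [0.5, 0.5, 0.5, 0.5, 0.5], "xyz": [[0, 0, 0], [0, 0, 0], [0, 0, 0], [0, 0, 0], [0, 0, 0]], "twist": [0, 0, -0.08, -0.16, -0.24], "squeeze": 70}}

```text
t: 10.27
eef_pos: [0.5699, 0.0858, 0.1596]
tool_rot: [-0.0, 0.996, 0.086, 0.002]
contact_force: [-0.5, 0.1, 6.6]
gripper_width: 0.712
```

Run:
```python
from h import *
st();d=snap('wrist','w12');st();to([.569,.0854,.158],-4)
```

```text
t 10.27 q [-0.01  0.51 -0.33  1.9   0.23  0.76 -1.86] p [0.5699 0.0858 0.1596] F [-0.5  0.1  6.6] M [ 0.09  0.22 -0.21] g 0.712
t 10.32 q [-0.    0.51 -0.33  1.9   0.23  0.76 -1.85] p [0.5699 0.0858 0.1597] F [-1.3 -0.1  7.6] M [ 0.02  0.31 -0.  ] g 0.712
yaw 10.21 shift cm [-0.1   0.03  0.17] twist 0.248 tilt [ 3.e-03  7.e-04 -1.e+00]
```

View pics/w12.png

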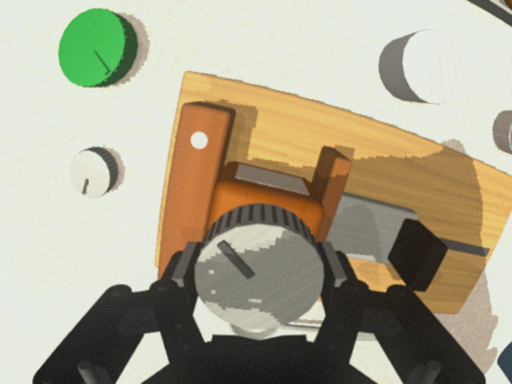

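The rib keeps its place between the fingers at (235,258), so the cap turns with the gripper. The jar's sides stay parallel to the stop, so I carry on.

{"op": "move_arm", "data": {"gripper": [0.5, 0.5, 0.5, 0.5, 0.5], "xyz": [[0, 0, 0], [0, 0, 0], [0, 0, 0], [0, 0, 0], [0, 0, 0]], "twist": [-0.09, -0.18, -0.27, -0.36, -0.45]}}

```text
t: 10.73
eef_pos: [0.5702, 0.0861, 0.16]
tool_rot: [0.0, 0.952, 0.307, 0.002]
contact_force: [-1.1, 0.8, 11.6]
gripper_width: 0.718
```

Run:
```python
from h import *
st();to([.569,.0854,.158],55)
```

```text
t 10.73 q [ 0.08  0.53 -0.43  1.89  0.31  0.78 -1.47] p [0.5702 0.0861 0.16  ] F [-1.1  0.8 11.6] M [ 0.14  0.31 -0.02] g 0.718
yaw 35.74 shift cm [-0.14 -0.02  0.2 ] twist -0.336 tilt [ 3.7e-03  9.0e-04 -1.0e+00]
```

{"op": "move_arm", "data": {"gripper": [0.5, 0.5, 0.5, 0.5, 0.5], "xyz": [[0, 0, 0], [0, 0, 0], [0, 0, 0], [0, 0, 0], [0, 0, 0]], "twist": [-0.08, -0.16, -0.24, -0.3, -0.3]}}

```text
t: 11.15
eef_pos: [0.5706, 0.0865, 0.1606]
tool_rot: [0.0, 0.895, 0.445, 0.002]
contact_force: [-1.8, 1.4, 12.5]
gripper_width: 0.71
```

Run:
```python
from h import *
st();d=snap('wrist','w13');s=snap('scene','s13');st();to([.569,.0854,.158],55)
b=cv2.resize(s['pixels'][170:290,220:420],None,fx=4,fy=4,interpolation=cv2.INTER_CUBIC)
cv2.imwrite('pics/s13c.png',np.clip(b[:,:,::-1]*1.5,0,255).astype(np.uint8))
```

```text
t 11.15 q [ 0.13  0.54 -0.51  1.89  0.36  0.8  -1.21] p [0.5706 0.0865 0.1606] F [-1.8  1.4 12.5] M [0.21 0.41 0.1 ] g 0.71
t 11.25 q [ 0.13  0.54 -0.51  1.89  0.36  0.8  -1.22] p [0.5706 0.0865 0.1606] F [-1.3  1.2 12.4] M [0.16 0.33 0.06] g 0.712
yaw 52.72 shift cm [-0.19 -0.06  0.26] twist -0.04 tilt [ 0.0047  0.0014 -1.    ]
```

View pics/w13.png

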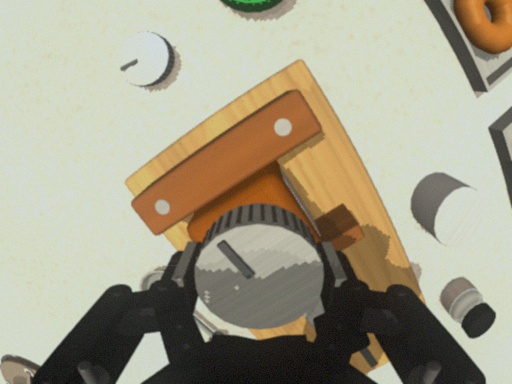

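View pics/s13c.png

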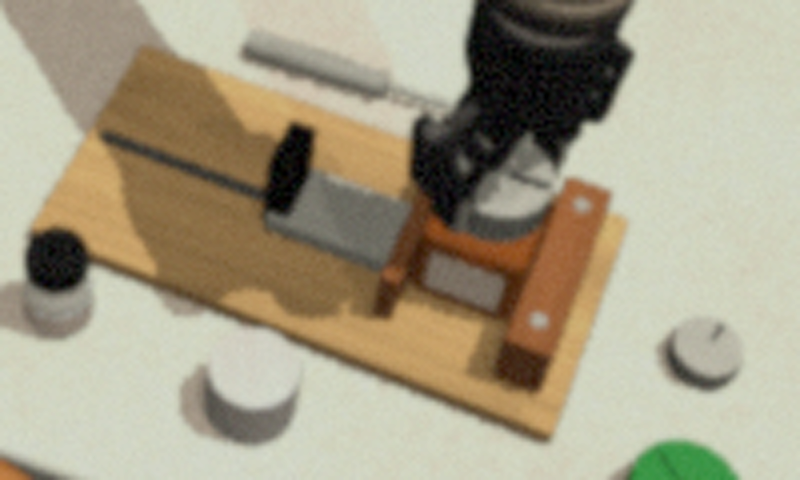

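Jar and jaw have not moved, and the rib should be near 91° from the jar's x axis, inside the free window. I lift a little and watch the force.

{"op": "move_arm", "data": {"gripper": [0.5, 0.5, 0.5], "xyz": [[0, 0, -0.2], [0, 0, -0.4], [0, 0, -0.4]], "twist": [0, 0, 0]}}

```text
t: 11.5
eef_pos: [0.5692, 0.0854, 0.1627]
tool_rot: [0.0, 0.896, 0.444, 0.001]
contact_force: [0.7, -0.5, -0.2]
gripper_width: 0.713
```

{"op": "move_arm", "data": {"gripper": [0.5, 0.5, 0.5], "xyz": [[0, 0, -0.3], [0, 0, -0.5], [0, 0, -0.5]], "twist": [0, 0, 0]}}

```text
t: 11.75
eef_pos: [0.5689, 0.0853, 0.1672]
tool_rot: [0.0, 0.896, 0.444, 0.0]
contact_force: [0.7, -0.5, -0.7]
gripper_width: 0.71
```

{"op": "move_arm", "data": {"gripper": [0.5, 0.5, 0.5, 0.5, 0.5], "xyz": [[0, 0, -0.5], [0, 0, -1.0], [0, 0, -1.5], [0, 0, -2.0], [0, 0, -2.1]], "twist": [0, 0, 0, 0, 0]}}

```text
t: 12.17
eef_pos: [0.5694, 0.0856, 0.1891]
tool_rot: [0.0, 0.896, 0.444, 0.001]
contact_force: [0.9, -0.5, -0.0]
gripper_width: 0.71
```

{"op": "move_arm", "data": {"gripper": [0.5, 0.5, 0.5], "xyz": [[0, 0, 0], [0, 0, 0], [0, 0, 0]], "twist": [0, 0, 0]}}

```text
t: 12.42
eef_pos: [0.5687, 0.0853, 0.1877]
tool_rot: [-0.0, 0.896, 0.444, -0.0]
contact_force: [-0.2, -0.6, -1.5]
gripper_width: 0.711
```

Run:
```python
from h import *
st();d=snap('wrist','w14');s=snap('scene','s14');to([.569,.0854,.189],55)
b=cv2.resize(s['pixels'][170:290,220:420],None,fx=4,fy=4,interpolation=cv2.INTER_CUBIC)
cv2.imwrite('pics/s14c.png',np.clip(b[:,:,::-1]*1.5,0,255).astype(np.uint8))
for q in ['jar','jar_mouth','cap','cap_rib']:
  for c in ['scene','wrist']:
    print(q,c,[(np.round(r['centre'],4).tolist(),round(r['p'],2)) for r in spot_point(q,c)])
```

```text
t 12.42 q [ 0.15  0.5  -0.52  1.87  0.33  0.85 -1.19] p [0.5687 0.0853 0.1877] F [-0.2 -0.6 -1.5] M [-0.05  0.    0.02] g 0.711
yaw 52.7 shift cm [ 0.02  0.02 -0.14] twist -0.04 tilt [-5.e-04 -1.e-04 -1.e+00]
jar scene [([0.5662, 0.0851, 0.0141], 0.88), ([0.5677, -0.0031, -0.0005], 0.39)]
jar wrist [([0.5743, 0.0848, 0.0146], 0.57), ([0.6819, -0.1436, 0.001], 0.57)]
jar_mouth scene [([0.5702, 0.0834, 0.1038], 0.72)]
jar_mouth wrist []
cap scene [([0.6724, 0.2345, -0.001], 0.92), ([0.5704, 0.0868, 0.1174], 0.67), ([0.5719, 0.2296, 0.0041], 0.67)]
cap wrist [([0.5724, 0.2305, -0.0037], 0.98), ([0.5702, 0.0861, 0.1137], 0.61), ([0.5683, 0.0838, 0.0184], 0.38)]
cap_rib scene [([0.5573, 0.232, 0.0193], 0.71), ([0.6536, 0.2099, 0.0289], 0.69), ([0.5656, 0.1162, 0.1411], 0.65)]
cap_rib wrist [([0.5494, 0.2371, 0.0156], 0.76), ([0.6595, 0.2129, 0.0281], 0.65), ([0.5688, 0.1166, 0.147], 0.56)]
```

View pics/w14.png

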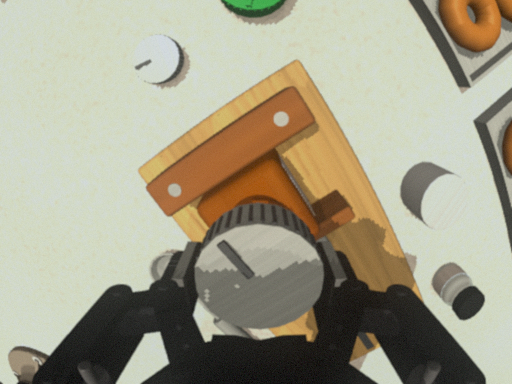

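View pics/s14c.png

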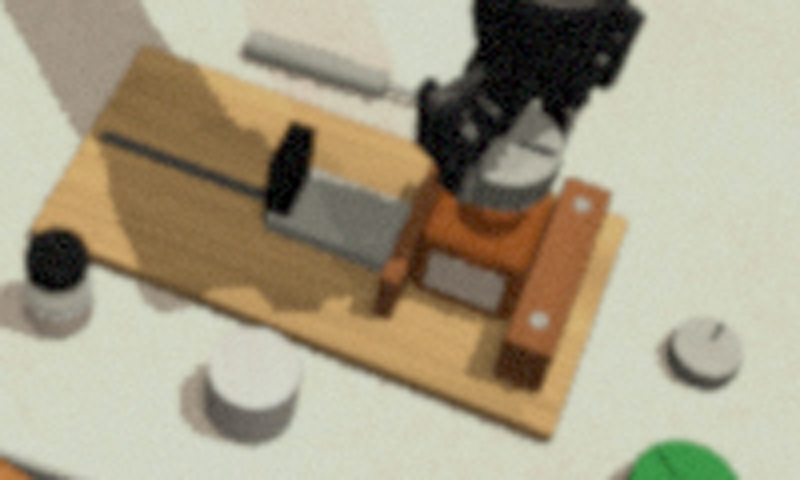

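The cap has lifted clear, with the jar's neck visible below it (scene crop 490,215), and the jar is still clamped. The rise is about 28.7 mm, so I add 1.5 mm and let it settle.

{"op": "move_arm", "data": {"gripper": [0.5, 0.5, 0.5, 0.5, 0.5], "xyz": [[0, 0, -0.15], [0, 0, -0.15], [0, 0, -0.15], [0, 0, -0.15], [0, 0, -0.15]], "twist": [0, 0, 0, 0, 0]}}

```text
t: 13.33
eef_pos: [0.5688, 0.0854, 0.1894]
tool_rot: [0.0, 0.896, 0.444, -0.0]
contact_force: [-0.2, -0.9, -0.0]
gripper_width: 0.712
```

{"op": "move_arm", "data": {"gripper": [0.5, 0.5, 0.5, 0.5, 0.5], "xyz": [[0, 0, 0], [0, 0, 0], [0, 0, 0], [0, 0, 0], [0, 0, 0]], "twist": [0, 0, 0, 0, 0]}}

```text
t: 13.75
eef_pos: [0.5688, 0.0854, 0.1894]
tool_rot: [0.0, 0.896, 0.444, -0.0]
contact_force: [-0.2, 0.2, -0.6]
gripper_width: 0.713
```

Run:
```python
from h import *
st();print(np.abs(get_obs()['joint_vel']).max());to([.569,.0854,.189],55)
print([(np.round(r['centre'],4).tolist(),round(r['p'],2)) for r in spot_point('jaw_handle','scene')])
print(hand_in())
```

```text
t 13.75 q [ 0.15  0.5  -0.52  1.87  0.33  0.85 -1.19] p [0.5688 0.0854 0.1894] F [-0.2  0.2 -0.6] M [-0.03 -0.08 -0.  ] g 0.713
0.0017908182738337929
yaw 52.7 shift cm [0.01 0.01 0.04] twist -0.04 tilt [-0. -0. -1.]
[([0.5664, -0.038, 0.0778], 0.78)]
the job is handed in; nothing more can be done
None
```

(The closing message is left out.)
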